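# Stop the shaker and load the cell imager

## Robot

A 6-joint arm with a two-finger parallel gripper is mounted at the origin on the work surface. World frame = base frame: x ahead of the robot, y to its left, z up, the work surface at z = 0. Lengths are in m, angles in degrees, forces in N, time in s.
With the tool pointing down it reaches from about 0.3 to 0.75 m from the base axis. Payload 8.5 kg.
Tool frame: the origin (TCP) lies midway between the tips of the shut fingers; the grasp point (between the pads) lies grasp_offset behind it (grasp_offset is the distance from the TCP to the grasp point, in m); z points along the fingers, y is the line along which they close (so a half turn about z gives the same grasp; the last joint's range is limited). The gripper opens to 85 mm and grips with 20 to 120 N. Pads are 22 mm wide; open, the fingers measure 114 mm over their backs; the gripper's body (76 mm by 85 mm) begins 54 mm behind the grasp point. The pads swing forward as they close: fully open they stand 13 mm farther back than shut.
Start: joints at [-85.674, 21.807, 74.336, -0, 83.858, -12.336], TCP at [0.158, -0.527, 0.231] pointing down, gripper open.
Joint ranges: [-178.18, 178.18], [-50.72, 133.34], [12.68, 142.11], [-81.47, 261.47], [9.98, 163.14], [-165.26, 165.26]. Speed limits (degrees/s): [136.94, 136.94, 180, 180, 180, 180].

## Interface

Orientations are given as a 3x3 rotation matrix whose columns are the frame's x, y, z axes.
In Python, from rig import observe, get_image, camera_params, close_job, grasp_offset gives the robot as it stands.
- The arm moves only by the shell command python3 -m handwheel 'ROWS' [OPENING] [FORCE]. ROWS is JSON, a list of rows, each a list of 2 entries, a list of its own where there are three numbers: the shift along the tool's x, y, z as a fraction of full scale, then the turn, a rotation vector about the tool's x, y, z as a fraction of full scale. In form: [[[dx, dy, dz], [ax, ay, az]], ...]. A call has 1 to 10 rows; each row is the pose to reach, as a shift and turn from the pose commanded when the call began, along the tool's axes at that moment, turning the shorter way round; what a row does not reach only later rows make up. Full scale, the value 1, is 0.5 m for a shift and pi rad for a turn. A row lasts 1/10 s, in which the tool goes at most 50 mm and 8.59 degrees, less where a joint would pass 70% of its speed; a pose out of reach is approached as far as the arm can. A call with a number of a shift or a turn outside -1 to 1 is refused whole. A call with a gripper value outside its range is refused whole. OPENING is the opening, from 0 (shut) to 1 (fully open), set as the call begins (- or left out, the last holds). The fingers move at their own pace and stop on an object; FORCE is the grip in N (left out, the last holds). Time passes only in rows, so rows that repeat a pose let the fingers close. It gives the time, the measured TCP pose, the force, the opening and the grip force at its end, in the units of the state.
- observe(): the state, without advancing time (a new reading comes with each control period).
- get_image(name): name is "side" or "top"; returns (picture, depth): 400x640x3 uint8, red, green, blue; 400x640 float32, m along the optical axis (not along the pixel's ray), 0 where there is no reading.
- camera_params(name): a dict with "K" (3x3 intrinsics, pixels), "R" (3x3) and "t" (3): a world point X has camera coordinates R X + t. Camera axes: x right, y down, z forward; pixel columns grow to the right and rows downward; lengths in m; the calibration is good to about 2 mm. A picture is of the moment at which its call begins. camera_params takes no time and is no camera call.
- close_job(): hands the job in; it is judged then, once.
The state is a dict: "time_s": time; "q": joint angles; "qvel": joint speeds; "joint_efforts": joint torques, N m; "position": TCP position; "tool_rot": TCP orientation; "ft_force": force on the tool from outside, world axes, zero at the start; "wrist_torque": the same for the moment, N m; "grip_width": finger opening in m; "gripper_force": force on a finger pad.
Only numpy, scipy, OpenCV 4.12 (cv2) and the standard library are available. Lean on these libraries where they do the work, as an engineer would, in place of code of your own. Each camera call takes 0.05 s, during which the arm holds its last target. There are 200 camera calls.

## Task

The orbital shaker and the cell imager's lamp were both left running. First turn the shaker's speed knob (the larger of its two knobs) and the imager's lamp knob fully anticlockwise to their end stops; only then carry the flat culture flask level from the shaker to the imager and seat it flat in the tray on its deck, neck through the gap, and let go. Leave the shaker's small timer knob at its setting and everything else on the bench where it stands.

Things in the scene. Friction and masses are not known exactly. Their poses are not given: they have to be found in the camera images.
- shaker: Orbital shaker, white and grey box 260 deep (x) x 220 wide (y) mm, fixed. Origin: centre of its underside on the table; its front is -x. Front panel (x -130 to -25 mm) is 60 mm high and carries two knobs; behind it the black rubber-topped platform (x -25 to 130 mm) is 95 mm high, with 6 mm lips along its two y edges. It may stand on the robot's left or right.
- imager: Cell imager, same footprint and heights as the shaker, fixed, origin: centre of its underside, front -x. One lamp knob on the front panel (60 mm high); dark steel deck (95 mm high) behind it carries the flask tray; the folded-back lamp arm stands at the rear edge at x 105 mm, y +88 mm, rising to 170 mm and leaning backwards (to x 220 mm, 240 mm high).
- speed (a joint): Angle of the shaker's large speed knob: 0 = fully anticlockwise end stop (off), grows clockwise seen from above, up to 4.7 rad. Stays where it is left (friction 0.06 N m).
- speed_grip (a point): Black fluted round knob, 56 mm across with a 60 mm skirt, standing 48 mm above the front panel, axis vertical, white line on top from the centre towards the rim. Shaker's speed knob; this point lies on its axis 15 mm below its top. It and the small timer knob stand 90 mm apart along the shaker's front panel; either may be on the left.
- timer_grip (a point): Black fluted round knob, 36 mm across with a 40 mm skirt, standing 33 mm above the front panel, axis vertical, white line on top from the centre towards the rim. Shaker's small timer knob, to be left alone; this point lies on its axis 15 mm below its top.
- timer_mark (a point): Point near the rim of the timer knob's top, on its white line (16 mm from the axis).
- lamp (a joint): Angle of the imager's lamp knob: 0 = fully anticlockwise end stop (off), grows clockwise seen from above, up to 4.7 rad. Stays where it is left (friction 0.06 N m).
- lamp_grip (a point): Black fluted round knob, 50 mm across with a 54 mm skirt, standing 48 mm above the front panel, axis vertical, white line on top from the centre towards the rim. The imager's only knob, the lamp knob; this point lies on its axis 15 mm below its top.
- flask: Clear flat culture flask lying on the shaker platform, body 75 (x) x 46 (y) x 28 (z) mm, with a white-capped neck that sticks out 30 mm more at its -x end (cap 24 mm thick, axis 16 mm above the underside). About 70 g. Origin: centre of the underside of the 75 x 46 body. Grip it across the 46 mm.
- tray_seat (a point): Where the flask's origin must come: floor centre of the aluminium tray (100 x 70 mm) on the imager's deck, 98 mm above the table. Guides 8 mm high leave 4 mm of play around the flask, with a full wall at +x, corner guides elsewhere; the long sides are open over their middle 52 mm for the fingers, the -x end has a 40 mm gap for the neck. Flask x along this x, neck to -x.
- media_bottle: Bystander: closed bottle, 56 mm across, 110 mm tall, standing on the shaker platform beside the flask. Origin: centre of its underside.
- jar: Bystander: jar 48 mm across, 75 mm tall, on the table in front of the imager. Origin: centre of its underside.
- mid_bottle: Bystander: bottle 48 mm across, 120 mm tall, on the table between the two instruments. Origin: centre of its underside.
- beaker: Bystander: glass beaker 80 mm across, 95 mm tall, at the right of the table. Origin: centre of its underside.
- tip_box: Bystander: pipette-tip box 122 x 87 x 85 mm, at the left of the table. Origin: centre of its underside.
Not all that is in view belongs to the job. Several things have the shape of the flask; the one meant has the colours described above.

How it is judged (in metres and radians):
On the way, in this order (a step that is already met when the one before it is completed fails the run):
1. both the shaker's speed knob and the imager's lamp knob are at their anticlockwise end stops (value of joint each of speed, lamp below 0.1 rad), for 0.2 s.
2. the flask is seated flat in the imager's tray (horizontal distance between flask and tray_seat below 0.008 m and z of flask in the frame of tray_seat between -0.003 and 0.003 m and angle between the x axis of flask and the x axis of tray_seat, either way round below 0.2 rad and angle between flask's own z axis and vertical below 0.06 rad), for 0.2 s.
At the end, for the whole second after the job is handed in: Both knobs are within 0.1 rad of their anticlockwise stops; the flask's origin is within 8 mm (horizontally) and 3 mm (in height) of the tray seat, its long axis within 0.2 rad of the tray's, tilted less than 0.06 rad, released and at rest (all of step 1 and all of step 2 and linear speed of flask below 0.01 m/s and contact force between flask and the fingers below 0.05 N); the robot touches nothing.
It fails at once if the flask is taken away (moved more than 40 mm) while the speed knob or the lamp knob is still more than 0.15 rad from its stop (distance of flask from where it was at the start of the episode above 0.04 m and value of joint any of speed, lamp above 0.15 rad).
It fails at once if the flask is tipped by more than 0.5 rad (angle between flask's own z axis and vertical above 0.5 rad).
It fails at once if the timer knob is turned (its mark moves more than 8 mm) (distance of timer_mark from where it was at the start of the episode above 0.008 m).
It fails at once if a bystander is moved by more than 25 mm or tipped (distance of any of media_bottle, jar, mid_bottle, beaker, tip_box from where it was at the start of the episode above 0.025 m or angle between any of media_bottle, jar, mid_bottle, beaker, tip_box's own z axis and vertical above 0.35 rad).
It also fails if it takes over 72 s, if anything falls off the work surface, if the arm or the gripper's body presses on something with over 40 N, if the wrist force passes 120 N, or if a joint passes its speed limit or range.

## Working session

There is one attempt and no reset: what is moved stays moved. The work goes in short steps, Python scripts to look and compute and a shell command to move; the robot and the scene stay as the last step left them, time stands still between calls to the robot, and variables do not carry over. Pictures are saved under pics/ and viewed, at most 10 in all, crops included, and the job is handed in when it is done.

```bash
ls; mkdir -p pics
python3 - <<'E'
from rig import *
import cv2,numpy as np
for n in("top","side"):
    im,d=get_image(n); cv2.imwrite(f"pics/{n}0.png",im[:,:,::-1]); np.savez(f"{n}0.npz",im=im,d=d)
    p=camera_params(n); print(n,p["K"].tolist(),np.round(p["R"],3).tolist(),p["t"])
o=observe(); print({k:o[k] for k in("time_s","position","tool_rot","grip_width","ft_force")},grasp_offset() if callable(grasp_offset) else grasp_offset)
E
```

```text
pics
top [[416.1423435741302, 0.0, 317.84088979045987], [0.0, 416.1423435741302, 199.55019878121414], [0.0, 0.0, 1.0]] [[-0.0, -1.0, 0.014], [-0.997, -0.001, -0.081], [0.081, -0.014, -0.997]] [-0.01637845  0.52457385  1.39729941]
side [[455.21441863824384, 0.0, 308.1929112958104], [0.0, 455.21441863824384, 200.40671545660706], [0.0, 0.0, 1.0]] [[0.85, -0.527, 0.0], [-0.354, -0.57, -0.741], [0.391, 0.63, -0.671]] [-0.43764249  0.2596111   1.54124016]
{'time_s': 0.1, 'position': array([ 0.15766863, -0.52663945,  0.23077511]), 'tool_rot': array([[ 9.58004163e-01,  2.86754270e-01, -1.09623017e-04],
       [ 2.86754154e-01, -9.58003262e-01,  1.34343413e-03],
       [ 2.80216266e-04, -1.31845035e-03, -9.99999092e-01]]), 'grip_width': 0.0851136591093277, 'ft_force': array([-0.13197618, -0.06893518, -0.934965  ])} 0.0187
```

View pics/top0.png

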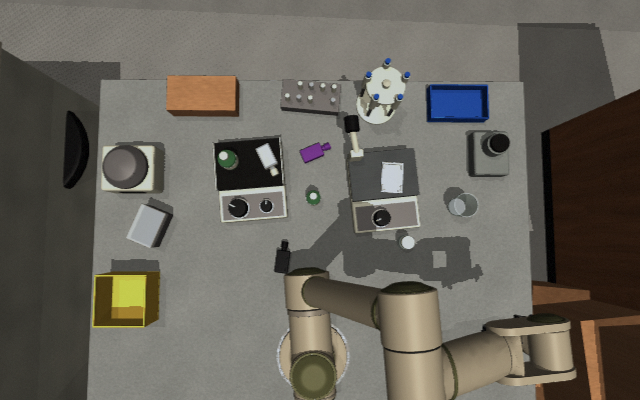

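View pics/side0.png

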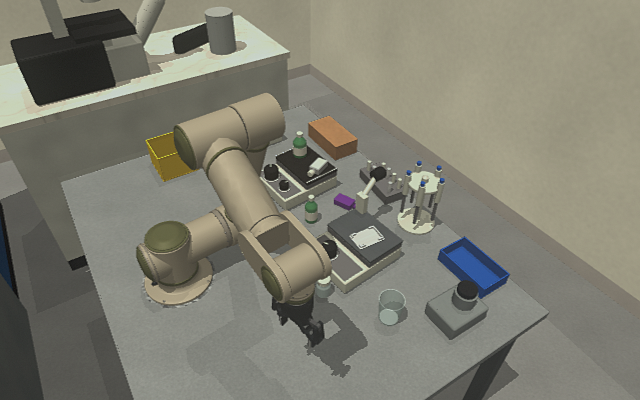

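The top view shows the shaker at left (215–287, 137–220) and the imager at right (348–420, 147–232). The flask is at (267,157) and the media bottle at (227,158). The speed knob is at (238,207), the timer at (266,206), the lamp knob at (381,217) and the tray at (392,178).

```bash
cat > h.py <<'E'
import numpy as np,cv2
from rig import *
def ray(n,uv,z):
    p=camera_params(n);K,R,t=p["K"],np.array(p["R"]),np.array(p["t"])
    d=R.T@np.linalg.inv(K)@np.array([uv[0],uv[1],1.]);c=-R.T@t
    return c+d*(z-c[2])/d[2]
def cloud(n,d):
    p=camera_params(n);K,R,t=p["K"],np.array(p["R"]),np.array(p["t"])
    v,u=np.mgrid[:400,:640]
    P=np.stack([(u-K[0,2])/K[0,0]*d,(v-K[1,2])/K[1,1]*d,d],-1)
    return (P-t)@R
E
python3 - <<'E'
from h import *
a=np.load("top0.npz");im=a["im"];d=a["d"]
c=np.hstack([im[130:240,205:300],im[130:240,335:430]])
cv2.imwrite("pics/crop0.png",cv2.resize(c,None,fx=4.2,fy=4.2,interpolation=cv2.INTER_CUBIC)[:,:,::-1])
P=cloud("top",d)
for uv in [(238,207),(266,206),(381,217),(392,178),(265,155),(274,171),(227,158),(250,170),(250,212),(360,185),(360,225),(400,222)]:
    print(uv,P[uv[1],uv[0]].round(4))
E
```

```text
(238, 207) [0.4939 0.2407 0.1012]
(266, 206) [0.498  0.1525 0.0891]
(381, 217) [ 0.4619 -0.2172  0.1058]
(392, 178) [ 0.5891 -0.2563  0.0954]
(265, 155) [0.6586 0.1536 0.1228]
(274, 171) [0.6077 0.1248 0.12  ]
(227, 158) [0.6358 0.2595 0.1938]
(250, 170) [0.6142 0.2044 0.0974]
(250, 212) [0.4801 0.2084 0.0591]
(360, 185) [ 0.5663 -0.1522  0.0934]
(360, 225) [ 0.4373 -0.1554  0.0561]
(400, 222) [ 0.4472 -0.288   0.058 ]
```

View pics/crop0.png

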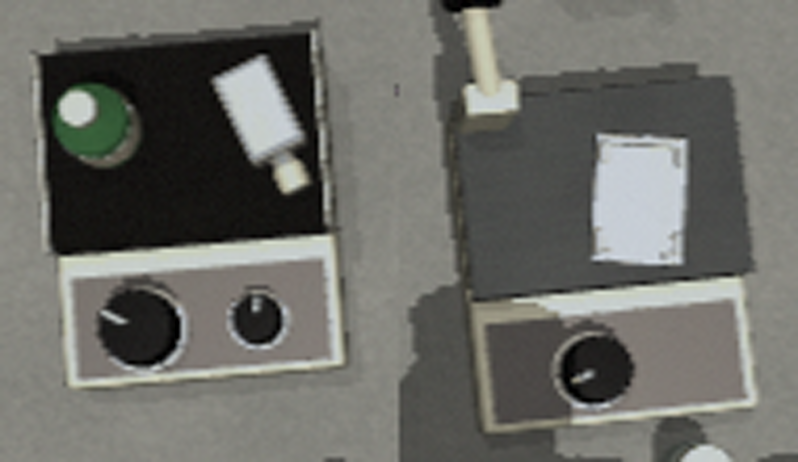

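Close-up of the top view: the speed pointer is at about 10 o'clock (crop px 115,318), the timer at 12 o'clock and the lamp at about 8 o'clock (580,377). The flask is yawed with its neck towards the robot and right. Next I'll measure all of these.

Run:
```python
from h import *
a=np.load("top0.npz");im=a["im"].astype(int);d=a["d"]
P=cloud("top",d);g=im.mean(2);v,u=np.mgrid[:400,:640]
def box(c,r): return (abs(u-c[0])<r)&(abs(v-c[1])<r)
for n,c,z in [("speed",(238,207),.108),("timer",(266,206),.093),("lamp",(381,217),.108)]:
    m=box(c,13)&(P[...,2]>z-.014)
    q=P[m][:,:2]
    (cx,cy),r=cv2.minEnclosingCircle(q.astype(np.float32))
    print(n,m.sum(),"mean",q.mean(0).round(4),"enc",round(cx,4),round(cy,4),round(r,4),"zmed",np.median(P[m][:,2]).round(4))
    # image: dark blob
    mm=(box(c,12)&(g<60)).astype(np.uint8);k,l,s,ce=cv2.connectedComponentsWithStats(mm)
    i=1+s[1:,4].argmax();print("  dark",s[i],ray("top",ce[i],z).round(4))
    w=box(c,6)&(g>110); 
    if w.any(): wp=np.array([u[w].mean(),v[w].mean()]);p=ray("top",wp,z);print("  white",wp,p.round(4))
def rect(m,z,name):
    c=max(cv2.findContours(m.astype(np.uint8),cv2.RETR_EXTERNAL,cv2.CHAIN_APPROX_NONE)[0],key=cv2.contourArea)[:,0]
    q=np.array([ray("top",x,z)[:2] for x in c]);R=cv2.minAreaRect((q*1000).astype(np.float32))
    print(name,np.round(R[0],1),np.round(R[1],1),round(R[2],1)); return q
b=(u>250)&(u<286)&(v>138)&(v<182)
m=b&(P[...,2]>.110)
print("flask px",m.sum(),np.median(P[m][:,2]));rect(m,.123,"flask all(depth)")
mb=m&(g>0);o=cv2.morphologyEx(m.astype(np.uint8),cv2.MORPH_OPEN,np.ones((7,7)));rect(o,.123,"flask body")
col=(u>250)&(u<278)&(v>138)&(v<182)&(g>100);rect(cv2.morphologyEx(col.astype(np.uint8),cv2.MORPH_OPEN,np.ones((7,7))),.123,"flask body colour")
rect((u>370)&(u<410)&(v>155)&(v<200)&(g>150),.100,"tray")
rect((u>205)&(u<297)&(v>125)&(v<178)&(g<40),.095,"platform")
s=P[...,2]
rect((u>335)&(u<430)&(v>120)&(v<240)&(s>.08)&(s<.108)&(v<208),.095,"deck")
rect((u>205)&(u<300)&(v>183)&(v<235)&(s>.045)&(s<.07),.060,"sh panel")
rect((u>335)&(u<430)&(v>195)&(v<245)&(s>.045)&(s<.07),.060,"im panel")
for c,r in[((227,158),12),((408,242),10),((313,196),10),((357,150),9)]:
    m=box(c,r)&(s>(.11 if c[1]<160 else .05));print(c,P[m].mean(0).round(3),P[m].max(0).round(3))
```

```text
speed 256 mean [0.4921 0.2434] enc 0.4553 0.1379 0.142 zmed 0.1051
  dark [228 199  20  18 260] [0.4915 0.2391 0.108 ]
  white [233.5 206. ] [0.4967 0.2538 0.108 ]
timer 106 mean [0.4974 0.1508] enc 0.4591 0.0877 0.0975 zmed 0.0904
  dark [261 200  11  12  97] [0.4979 0.152  0.093 ]
  white [266.23529412 206.35294118] [0.4966 0.1513 0.093 ]
lamp 203 mean [ 0.46   -0.2183] enc 0.4379 -0.122 0.1284 zmed 0.1054
  dark [373 210  18  16 209] [ 0.4601 -0.2187  0.108 ]
  white [378.28571429 219.28571429] [ 0.4545 -0.208   0.108 ]
flask px 410 0.12258219115772145
flask all(depth) [643.3 144.3] [105.3  45.5] 26.7
flask body [654.2 149.7] [80.7 45.5] 26.7
flask body colour [655.5 150.4] [75.  42.7] 26.7
tray [ 591.9 -253.9] [68.2 98.3] 89.1
platform [648.2 213. ] [130.  209.5] 4.6
deck [ 601.8 -226. ] [155.4 220.1] 5.9
sh panel [508.7 201. ] [109.5 219.7] 5.2
im panel [ 482.6 -237.4] [123.8 220.1] 5.7
(227, 158) [0.635 0.262 0.179] [0.668 0.297 1.435]
(408, 242) [ 0.382 -0.305  0.073] [ 0.401 -0.285  0.084]
(313, 196) [0.527 0.002 0.09 ] [0.552 0.024 0.124]
(357, 150) [ 0.662 -0.13   0.17 ] [ 0.688 -0.112  0.194]
```

```bash
cat >> h.py <<'E'
def go(x,y,z,psi,rows=None):
    "print the row (fractions) that takes the tool to x,y,z with tool-x yaw psi (deg), pointing down"
    from scipy.spatial.transform import Rotation as Ro
    o=observe();T=np.array(o["tool_rot"]);p=np.deg2rad(psi);c,s=np.cos(p),np.sin(p)
    G=np.array([[c,s,0],[s,-c,0],[0,0,-1.]])
    d=T.T@(np.array([x,y,z])-o["position"]);w=Ro.from_matrix(T.T@G).as_rotvec()
    print("row",np.round(d/.5,4).tolist(),np.round(w/np.pi,4).tolist(),"| mm",(d*1000).round(),"q",np.round(o["q"],0),"psi",np.rad2deg(np.arctan2(T[1,0],T[0,0])).round(1))
E
python3 - <<'E'
from h import *
a=np.load("top0.npz");g=a["im"].mean(2);v,u=np.mgrid[:400,:640]
for n,b,z in[("tray",(u>370)&(u<410)&(v>155)&(v<200)&(g>150),.100),("flask",(u>250)&(u<278)&(v>138)&(v<168)&(g>100),.123)]:
    b=cv2.morphologyEx(b.astype(np.uint8),cv2.MORPH_CLOSE,np.ones((5,5)))
    b=cv2.morphologyEx(b,cv2.MORPH_OPEN,np.ones((7,7)) if n=="flask" else np.ones((3,3)))
    q=np.array([ray("top",(x,y),z)[:2] for y,x in zip(*np.nonzero(b))])
    m=q.mean(0);w,V=np.linalg.eigh(np.cov(q.T));e=V[:,1]*np.sign(V[0,1])
    print(n,m.round(4),"len",np.sqrt(12*w).round(4),"yaw",np.rad2deg(np.arctan2(e[1],e[0])).round(2))
go(.492,.240,.19,-30)
E
```

```text
tray [ 0.588  -0.2569] len [0.0709 0.1074] yaw 10.51
flask [0.6547 0.1499] len [0.0409 0.073 ] yaw 23.69
row [1.0802, -1.277, 0.0835] [-0.0004, 0.0001, 0.2592] | mm [ 540. -639.   42.] q [-86.  22.  74.  -0.  84. -12.] psi 16.7
```

```bash
python3 -m handwheel '[[[0.54,-0.64,0.0],[0,0,0.1]],[[0.54,-0.64,0.0],[0,0,0.1]],[[0.54,-0.64,0.0],[0,0,0.1]],[[0.54,-0.64,0.0],[0,0,0.1]],[[0.54,-0.64,0.0],[0,0,0.1]],[[0.54,-0.64,0.0],[0,0,0.1]],[[0.54,-0.64,0.0],[0,0,0.1]],[[0.54,-0.64,0.0],[0,0,0.1]],[[0.54,-0.64,0.0],[0,0,0.1]],[[0.54,-0.64,0.0],[0,0,0.1]]]' 0.85 30
python3 - <<'E'
from h import *
go(.492,.240,.16,-30)
a=np.load("top0.npz");im=a["im"][150:205,365:415]
cv2.imwrite("pics/tray0.png",cv2.resize(im,None,fx=10,fy=10,interpolation=cv2.INTER_NEAREST)[:,:,::-1])
E
```

```text
time_s: 1.1
position: [0.3249, -0.1408, 0.2313]
tool_rot: [[1.0, -0.019, -0.0], [-0.019, -1.0, 0.0], [-0.0, -0.0, -1.0]]
ft_force: [0.5, 0.3, 0.1]
grip_width: 0.0727
gripper_force: 0.0
row [0.3195, -0.7678, 0.1429] [-0.0001, 0.0, 0.1606] | mm [ 160. -384.   71.] q [-43.   2. 101.   0.  77.  48.] psi -1.1
```

View pics/tray0.png

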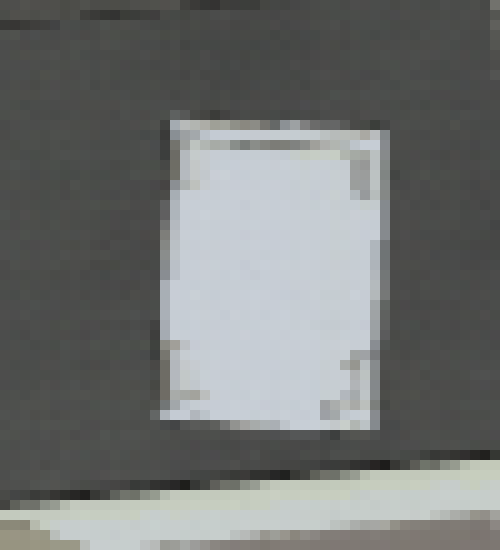

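Tray crop (10×, offset 365,150): the outer corners are at about (172,120), (388,130), (163,417) and (378,428). So the tray is yawed a few degrees the opposite way from the deck.

```bash
python3 -m handwheel '[[[0.32,-0.768,0.143],[0,0,0.16]],[[0.32,-0.768,0.143],[0,0,0.16]],[[0.32,-0.768,0.143],[0,0,0.16]],[[0.32,-0.768,0.143],[0,0,0.16]],[[0.32,-0.768,0.143],[0,0,0.16]],[[0.32,-0.768,0.143],[0,0,0.16]],[[0.32,-0.768,0.143],[0,0,0.16]],[[0.32,-0.768,0.143],[0,0,0.16]],[[0.32,-0.768,0.143],[0,0,0.16]],[[0.32,-0.768,0.143],[0,0,0.16]]]'
python3 - <<'E'
from h import *
go(.492,.240,.069,-30)
c=[ray("top",(365+x/10-.5,150+y/10-.5),.099)[:2] for x,y in [(172,120),(388,130),(378,428),(163,417)]]
c=np.array(c);print("tray",c.mean(0).round(4));e=(c[0]+c[1]-c[2]-c[3])/2;f=(c[0]+c[3]-c[1]-c[2])/2
print(np.linalg.norm(e),np.linalg.norm(f),np.rad2deg(np.arctan2(e[1],e[0])),np.rad2deg(np.arctan2(-f[0],f[1])))
E
```

```text
time_s: 2.1
position: [0.4948, 0.2394, 0.1583]
tool_rot: [[0.866, -0.501, -0.001], [-0.501, -0.866, -0.0], [-0.001, 0.001, -1.0]]
ft_force: [-0.3, -1.3, 0.9]
grip_width: 0.0725
gripper_force: 0.0
row [-0.0052, 0.0016, 0.1786] [0.0002, 0.0003, -0.0002] | mm [-3.  1. 89.] q [ 13.  25.  81.   0.  73. 134.] psi -30.0
tray [ 0.5925 -0.2558]
0.0973549778906548 0.07011056596471951 -2.6525292980107036 -2.707293329442518
```

```bash
python3 -m handwheel '[[[-0.005,0.001,0.05],[0,0,0]],[[-0.005,0.001,0.09],[0,0,0]],[[-0.005,0.001,0.12],[0,0,0]],[[-0.005,0.001,0.14],[0,0,0]],[[-0.005,0.001,0.16],[0,0,0]],[[-0.005,0.001,0.178],[0,0,0]],[[-0.005,0.001,0.178],[0,0,0]]]' 0.85
python3 -m handwheel '[[[0,0,0],[0,0,0]],[[0,0,0],[0,0,0]],[[0,0,0],[0,0,0]],[[0,0,0],[0,0,0]],[[0,0,0],[0,0,0]],[[0,0,0],[0,0,0]]]' 0 30
python3 -c "
from rig import *;o=observe();print(o['wrist_torque'],o['q'].round(0))"
```

```text
time_s: 2.8
position: [0.4909, 0.2377, 0.0699]
tool_rot: [[0.865, -0.502, -0.002], [-0.502, -0.865, -0.0], [-0.001, 0.001, -1.0]]
ft_force: [1.0, 0.1, -0.2]
grip_width: 0.0727
gripper_force: 0.0
time_s: 3.4
position: [0.4949, 0.2414, 0.0734]
tool_rot: [[0.864, -0.503, 0.011], [-0.503, -0.864, 0.007], [0.006, -0.012, -1.0]]
ft_force: [9.6, 18.3, 2.3]
grip_width: 0.0552
gripper_force: 34.1
[ 2.62772018 -1.31407925 -0.122275  ] [ 14.  31.  88.   0.  60. 134.]
```

```bash
python3 -m handwheel '[[[0,-0.01,0],[0,0,0]],[[0,-0.01,0],[0,0,0]],[[0,-0.01,0],[0,0,0]]]'
python3 -m handwheel '[[[0,0,0],[0,0,-0.04]],[[0,0,0],[0,0,-0.08]],[[0,0,0],[0,0,-0.12]],[[0,0,0],[0,0,-0.16]],[[0,0,0],[0,0,-0.2]],[[0,0,0],[0,0,-0.2]],[[0,0,0],[0,0,-0.2]]]'
python3 -c "
from rig import *;o=observe();print(o['wrist_torque'],o['q'].round(0))"
```

```text
time_s: 3.7
position: [0.4951, 0.2418, 0.0733]
tool_rot: [[0.865, -0.502, 0.005], [-0.502, -0.865, -0.001], [0.005, -0.002, -1.0]]
ft_force: [-0.2, -7.0, 13.6]
grip_width: 0.0551
gripper_force: 35.1
time_s: 4.4
position: [0.4957, 0.2445, 0.0733]
tool_rot: [[0.995, 0.102, 0.007], [0.102, -0.995, 0.005], [0.008, -0.004, -1.0]]
ft_force: [2.0, 10.0, 8.6]
grip_width: 0.0553
gripper_force: 34.7
[ 1.63165738 -0.22261365 -0.02188019] [14. 31. 87.  0. 61. 98.]
```

```bash
python3 -m handwheel '[[[0,-0.003,-0.006],[0,0,-0.04]],[[0,-0.003,-0.006],[0,0,-0.08]],[[0,-0.003,-0.006],[0,0,-0.12]],[[0,-0.003,-0.006],[0,0,-0.16]],[[0,-0.003,-0.006],[0,0,-0.2]],[[0,-0.003,-0.006],[0,0,-0.2]],[[0,-0.003,-0.006],[0,0,-0.2]]]'
python3 -c "
from rig import *;o=observe();print(o['wrist_torque'],o['q'].round(0))"
```

```text
time_s: 5.1
position: [0.4943, 0.2471, 0.0736]
tool_rot: [[0.745, 0.667, 0.003], [0.667, -0.745, 0.007], [0.007, -0.003, -1.0]]
ft_force: [5.4, 20.9, -14.7]
grip_width: 0.0548
gripper_force: 41.6
[ 3.2711553  -0.96016364 -0.00484353] [14. 31. 87.  0. 61. 62.]
```

```bash
python3 -m handwheel '[[[0,0,0],[0,0,0]],[[0,0,0],[0,0,0]],[[0,0,0],[0,0,0]],[[-0.009,0,0],[0,0,0]],[[-0.009,0,0],[0,0,0]]]' 0.85
python3 -m handwheel '[[[0,0,0],[0,0,0]],[[0,0,0],[0,0,0]],[[0,0,0],[0,0,0]],[[0,0,0],[0,0,0]],[[0,0,0],[0,0,0]]]' 0
python3 -m handwheel '[[[0,0,0],[0,0,-0.04]],[[0,0,0],[0,0,-0.08]],[[0,0,0],[0,0,-0.12]],[[0,0,0],[0,0,-0.12]],[[0,0,0],[0,0,-0.12]]]'
python3 -c "
from rig import *;o=observe();print(o['wrist_torque'],o['q'].round(0),o['joint_efforts'])"
```

```text
time_s: 5.6
position: [0.4897, 0.2404, 0.074]
tool_rot: [[0.745, 0.667, -0.0], [0.667, -0.745, -0.0], [-0.0, -0.0, -1.0]]
ft_force: [0.4, -0.2, -0.5]
grip_width: 0.0725
gripper_force: 0.0
time_s: 6.1
position: [0.4887, 0.2422, 0.0747]
tool_rot: [[0.745, 0.667, -0.002], [0.667, -0.745, 0.002], [0.0, -0.003, -1.0]]
ft_force: [-8.2, 7.3, 11.2]
grip_width: 0.0551
gripper_force: 31.6
time_s: 6.6
position: [0.4895, 0.2416, 0.0747]
tool_rot: [[0.446, 0.895, -0.001], [0.895, -0.446, 0.001], [0.001, -0.001, -1.0]]
ft_force: [-5.5, 2.8, 8.6]
grip_width: 0.0556
gripper_force: 31.4
[0.68404178 0.99898973 0.10560655] [14. 31. 88.  0. 61. 40.] [-2.98392534e+00 -4.31362224e+01 -1.76000315e+01 -1.04707696e+00
 -1.16729457e+00 -5.12046798e-03]
```

```bash
python3 -m handwheel '[[[0,0,0],[0,0,0]],[[0,0,0],[0,0,0]],[[0,0,0],[0,0,0]],[[0,0,-0.1],[0,0,0]],[[0,0,-0.15],[0,0,0]],[[0,0,-0.2],[0,0,0]],[[-0.3,0,-0.2],[0,0,0]],[[-0.3,0,-0.2],[0,0,0]],[[-0.3,0,-0.2],[0,0,0]],[[-0.3,0,-0.2],[0,0,0]]]' 0.85
python3 - <<'E'
from h import *
im,d=get_image("top");np.savez("top1.npz",im=im,d=d)
cv2.imwrite("pics/top1.png",cv2.resize(im[130:270,195:435],None,fx=3.3,fy=3.3,interpolation=cv2.INTER_CUBIC)[:,:,::-1])
print(observe()["time_s"])
E
```

```text
time_s: 7.6
position: [0.421, 0.1033, 0.1738]
tool_rot: [[0.451, 0.893, -0.002], [0.893, -0.451, -0.001], [-0.002, -0.001, -1.0]]
ft_force: [-0.1, 0.6, -0.5]
grip_width: 0.0721
gripper_force: 0.0
7.65
```

View pics/top1.png

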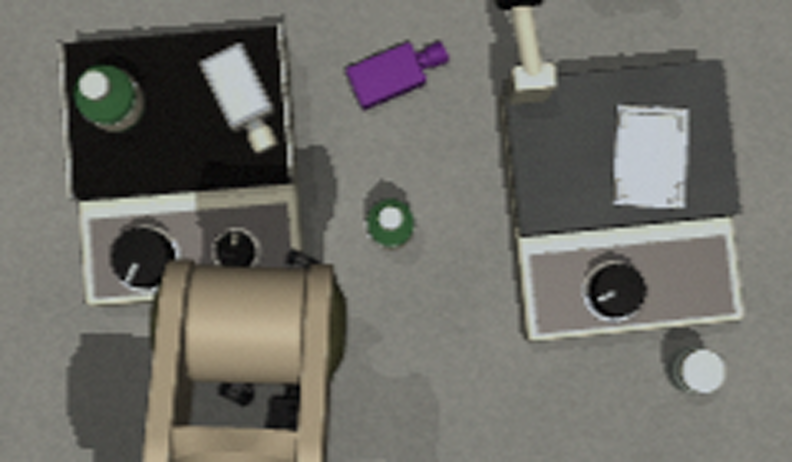

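Speed knob's pointer (crop 132,273) has swung to about 7 o'clock, roughly where a symmetric ±135° end stop would be. The lamp pointer (605,296) is at about 8 o'clock. I'll measure both angles.

```bash
cat >> h.py <<'E'
def knob(im,P,c,z,rad):
    v,u=np.mgrid[:400,:640];g=im.astype(int).mean(2)
    m=(np.hypot(u-c[0],v-c[1])<13)&(P[...,2]>z-.012)&(P[...,2]<z+.006)
    ctr=P[m][:,:2].mean(0)
    X=np.array([ray("top",(a,b),z)[:2] for a,b in zip(u.ravel()[m.ravel()],v.ravel()[m.ravel()])])
    r=X-X.mean(0);w=np.clip(g[m]-50,0,None)*(np.hypot(*r.T)<rad-.006)
    q=(r*w[:,None]).sum(0)/w.sum();C=((r-q)*w[:,None]).T@(r-q);e=np.linalg.eigh(C)[1][:,1];e*=np.sign(e@q)
    print("centre",ctr.round(4),X.mean(0).round(4),"pointer deg ccw from +x: centroid",np.rad2deg(np.arctan2(q[1],q[0])).round(0),"axis",np.rad2deg(np.arctan2(e[1],e[0])).round(0),m.sum())
E
python3 - <<'E'
from h import *
for f in("top0.npz","top1.npz"):
    a=np.load(f);P=cloud("top",a["d"])
    knob(a["im"],P,(238,207),.107,.028);knob(a["im"],P,(266,206),.092,.018);knob(a["im"],P,(381,217),.107,.025)
go(.460,-.2183,.16,-30)
E
```

```text
centre [0.4923 0.2445] [0.4922 0.2441] pointer deg ccw from +x: centroid 66.0 axis 73.0 253
centre [0.4999 0.1551] [0.4998 0.1549] pointer deg ccw from +x: centroid -4.0 axis -15.0 103
centre [ 0.4604 -0.2206] [ 0.4603 -0.2202] pointer deg ccw from +x: centroid 116.0 axis 113.0 200
centre [0.4927 0.245 ] [0.4925 0.2446] pointer deg ccw from +x: centroid 158.0 axis 150.0 249
centre [0.5004 0.1553] [0.5002 0.155 ] pointer deg ccw from +x: centroid -5.0 axis -55.0 102
centre [ 0.4605 -0.2207] [ 0.4604 -0.2203] pointer deg ccw from +x: centroid 117.0 axis 114.0 202
row [-0.5433, 0.3581, 0.0283] [0.0001, -0.0, 0.518] | mm [-272.  179.   14.] q [-2. 14. 97. -0. 69. 25.] psi 63.2
```

Run:
```python
from h import *
go(.492,.2445,.17,0)
```

```text
row [0.3119, -0.0016, 0.0081] [0.0001, 0.0, 0.3513] | mm [156.  -1.   4.] q [-2. 14. 97. -0. 69. 25.] psi 63.2
```

```bash
python3 -m handwheel '[[[0.312,-0.0016,0.008],[0,0,0.35]],[[0.312,-0.0016,0.008],[0,0,0.35]],[[0.312,-0.0016,0.008],[0,0,0.35]],[[0.312,-0.0016,0.008],[0,0,0.35]],[[0.312,-0.0016,0.008],[0,0,0.35]],[[0.312,-0.0016,0.008],[0,0,0.35]],[[0.312,-0.0016,0.008],[0,0,0.35]],[[0.312,-0.0016,0.008],[0,0,0.35]],[[0.312,-0.0016,0.008],[0,0,0.35]]]' 0.85
python3 -c "
from h import *
go(.492,.2445,.073,0)"
```

```text
time_s: 8.55
position: [0.4923, 0.2477, 0.1695]
tool_rot: [[1.0, 0.009, -0.0], [0.009, -1.0, 0.0], [-0.0, -0.0, -1.0]]
ft_force: [-0.2, -0.0, 1.0]
grip_width: 0.073
gripper_force: 0.0
row [-0.0006, 0.0064, 0.1931] [-0.0, 0.0, 0.0027] | mm [-0.  3. 97.] q [ 14.  25.  80.   0.  75. 104.] psi 0.5
```

```bash
python3 -m handwheel '[[[0,0,0.05],[0,0,0]],[[0,0,0.1],[0,0,0]],[[0,0,0.14],[0,0,0]],[[0,0,0.17],[0,0,0]],[[0,0,0.192],[0,0,0]],[[0,0,0.192],[0,0,0]],[[0,0,0.192],[0,0,0]]]'
python3 -m handwheel '[[[0,0,0],[0,0,0]],[[0,0,0],[0,0,0]],[[0,0,0],[0,0,0]],[[0,0,0],[0,0,0]],[[0,0,0],[0,0,0]]]' 0 30
python3 -m handwheel '[[[0,0,0],[0,0,-0.04]],[[0,0,0],[0,0,-0.08]],[[0,0,0],[0,0,-0.12]],[[0,0,0],[0,0,-0.14]]]'
python3 -c "
from rig import *;o=observe();print(o['wrist_torque'],o['joint_efforts'])"
python3 -m handwheel '[[[0,0,0],[0,0,-0.04]],[[0,0,0],[0,0,-0.08]],[[0,0,0],[0,0,-0.12]],[[0,0,0],[0,0,-0.14]]]'
python3 -c "
from rig import *;o=observe();print(o['wrist_torque'],o['joint_efforts'])"
```

```text
time_s: 9.25
position: [0.4924, 0.2469, 0.0742]
tool_rot: [[1.0, 0.009, 0.001], [0.009, -1.0, 0.0], [0.001, -0.0, -1.0]]
ft_force: [-0.7, 0.4, 0.1]
grip_width: 0.0726
gripper_force: 0.0
time_s: 9.75
position: [0.4929, 0.2444, 0.0757]
tool_rot: [[1.0, 0.009, 0.002], [0.009, -1.0, -0.004], [0.002, 0.004, -1.0]]
ft_force: [-1.6, -13.7, 10.7]
grip_width: 0.0553
gripper_force: 31.2
time_s: 10.15
position: [0.4927, 0.2452, 0.0756]
tool_rot: [[0.899, 0.437, 0.002], [0.437, -0.899, -0.002], [0.001, 0.003, -1.0]]
ft_force: [-3.0, -9.2, 9.9]
grip_width: 0.055
gripper_force: 31.1
[-1.61216872  0.42748715 -0.04207113] [  4.08754036 -42.56548047 -17.58179784   1.92395791  -1.19237322
   0.21904207]
time_s: 10.55
position: [0.4929, 0.2469, 0.0752]
tool_rot: [[0.63, 0.777, 0.003], [0.777, -0.63, 0.002], [0.003, 0.001, -1.0]]
ft_force: [2.6, 5.2, 2.4]
grip_width: 0.055
gripper_force: 31.7
[ 0.70237164 -0.18238023 -1.25328386] [  0.78833263 -46.75791621 -16.64598405  -0.85687459   0.16688767
  -0.7755338 ]
```

```bash
python3 -m handwheel '[[[0,0,0],[0,0,0]],[[0,0,0],[0,0,0]],[[0,0,0],[0,0,0]],[[0,0,-0.1],[0,0,0]],[[0,0,-0.2],[0,0,0]],[[0,0,-0.25],[0,0,0]],[[0,0,-0.25],[0,0,0]],[[0,0,-0.25],[0,0,0]]]' 0.85
python3 - <<'E'
from h import *
go(.4604,-.2205,.17,-45)
E
```

```text
time_s: 11.35
position: [0.4918, 0.2466, 0.1986]
tool_rot: [[0.632, 0.775, -0.0], [0.775, -0.632, -0.0], [-0.0, -0.0, -1.0]]
ft_force: [-0.1, 0.4, -1.5]
grip_width: 0.0728
gripper_force: 0.0
row [-0.7639, 0.5412, 0.0572] [0.0, 0.0, 0.5324] | mm [-382.  271.   29.] q [14. 23. 78. -0. 79. 53.] psi 50.8
```

```bash
python3 -m handwheel '[[[-0.764,0.541,0],[0,0,0.532]],[[-0.764,0.541,0],[0,0,0.532]],[[-0.764,0.541,0],[0,0,0.532]],[[-0.764,0.541,0],[0,0,0.532]],[[-0.764,0.541,0],[0,0,0.532]],[[-0.764,0.541,0],[0,0,0.532]],[[-0.764,0.541,0],[0,0,0.532]],[[-0.764,0.541,0],[0,0,0.532]],[[-0.764,0.541,0],[0,0,0.532]],[[-0.764,0.541,0],[0,0,0.532]]]' 0.78
python3 -c "
from h import *
go(.4604,-.2205,.15,-45)"
```

```text
time_s: 12.35
position: [0.4597, -0.2241, 0.1969]
tool_rot: [[0.812, -0.583, -0.003], [-0.583, -0.812, 0.001], [-0.003, 0.0, -1.0]]
ft_force: [0.9, 0.8, -0.1]
grip_width: 0.0667
gripper_force: 0.0
row [-0.0027, -0.0067, 0.0938] [0.0002, 0.0009, 0.0518] | mm [-1. -3. 47.] q [-39.  20.  84.  -0.  77.  86.] psi -35.7
```

```bash
python3 -m handwheel '[[[0,0,0.04],[0,0,0]],[[0,0,0.08],[0,0,0]],[[0,0,0.08],[0,0,0]],[[0,0,0.08],[0,0,0]]]'
python3 -c "
from h import *
go(.4604,-.2205,.073,-36)"
```

```text
time_s: 12.75
position: [0.4606, -0.2202, 0.1582]
tool_rot: [[0.818, -0.575, -0.002], [-0.575, -0.818, 0.001], [-0.002, -0.0, -1.0]]
ft_force: [-0.4, 0.3, 0.2]
grip_width: 0.0666
gripper_force: 0.0
row [0.0005, 0.0007, 0.1705] [-0.0, 0.0007, 0.0051] | mm [ 0.  0. 85.] q [-39.  22.  87.  -0.  71.  86.] psi -35.1
```

Aligned. Now I'll descend, grip and turn.

```bash
python3 -m handwheel '[[[0,0,0.05],[0,0,0]],[[0,0,0.09],[0,0,0]],[[0,0,0.12],[0,0,0]],[[0,0,0.15],[0,0,0]],[[0,0,0.168],[0,0,0]],[[0,0,0.168],[0,0,0]]]'
python3 -m handwheel '[[[0,0,0],[0,0,0]],[[0,0,0],[0,0,0]],[[0,0,0],[0,0,0]],[[0,0,0],[0,0,0]],[[0,0,0],[0,0,0]]]' 0 30
python3 -m handwheel '[[[0,0,0],[0,0,-0.04]],[[0,0,0],[0,0,-0.08]],[[0,0,0],[0,0,-0.12]],[[0,0,0],[0,0,-0.14]]]'
python3 -c "
from rig import *;o=observe();print(o['wrist_torque'],o['joint_efforts'][5])"
python3 -m handwheel '[[[0,0,0],[0,0,-0.04]],[[0,0,0],[0,0,-0.08]],[[0,0,0],[0,0,-0.12]],[[0,0,0],[0,0,-0.14]]]'
python3 -c "
from rig import *;o=observe();print(o['wrist_torque'],o['joint_efforts'][5])"
```

```text
time_s: 13.35
position: [0.4607, -0.2202, 0.0745]
tool_rot: [[0.818, -0.575, -0.001], [-0.575, -0.818, 0.001], [-0.001, -0.0, -1.0]]
ft_force: [-0.4, -0.0, -0.2]
grip_width: 0.0664
gripper_force: 0.0
time_s: 13.85
position: [0.4602, -0.2233, 0.0768]
tool_rot: [[0.819, -0.574, -0.0], [-0.574, -0.819, -0.006], [0.003, 0.005, -1.0]]
ft_force: [-12.0, -12.3, 7.6]
grip_width: 0.0492
gripper_force: 31.2
time_s: 14.25
position: [0.4604, -0.2229, 0.0768]
tool_rot: [[0.986, -0.167, 0.0], [-0.167, -0.986, -0.005], [0.001, 0.005, -1.0]]
ft_force: [-10.4, -10.6, 9.5]
grip_width: 0.0491
gripper_force: 31.1
[-1.5052403   1.66331899 -0.01868442] 0.21463691722601652
time_s: 14.65
position: [0.4603, -0.2224, 0.0768]
tool_rot: [[0.963, 0.268, 0.0], [0.268, -0.963, -0.005], [-0.001, 0.004, -1.0]]
ft_force: [-9.4, -8.5, 9.8]
grip_width: 0.0492
gripper_force: 31.1
[-1.16861853  1.63691003 -0.09158633] 0.2081532496958971
```

```bash
python3 -m handwheel '[[[0,0,0],[0,0,-0.04]],[[0,0,0],[0,0,-0.08]],[[0,0,0],[0,0,-0.12]],[[0,0,0],[0,0,-0.14]]]' |head -2
python3 -c "
from rig import *;o=observe();print(o['wrist_torque'],o['joint_efforts'][5])"
python3 -m handwheel '[[[0,0,0],[0,0,-0.04]],[[0,0,0],[0,0,-0.08]],[[0,0,0],[0,0,-0.12]],[[0,0,0],[0,0,-0.14]]]' |head -2
python3 -c "
from rig import *;o=observe();print(o['wrist_torque'],o['joint_efforts'][5])"
python3 -m handwheel '[[[0,0,0],[0,0,-0.04]],[[0,0,0],[0,0,-0.08]],[[0,0,0],[0,0,-0.12]],[[0,0,0],[0,0,-0.14]]]' |head -2
python3 -c "
from rig import *;o=observe();print(o['wrist_torque'],o['joint_efforts'][5],o['q'],o['tool_rot'][:,0])"
```

```text
time_s: 15.05
position: [0.4616, -0.2208, 0.0767]
[ 1.28029777 -0.64861875 -0.77107329] -0.7380550727248192
time_s: 15.45
position: [0.4606, -0.2199, 0.076]
[ 0.38146495  0.77893479 -1.05845831] -0.6657269597053528
time_s: 15.85
position: [0.4592, -0.2192, 0.0754]
[-0.14059239  1.32955436 -0.68517442] -0.7566674239933491 [-3.88634119e+01  2.79291214e+01  9.37119145e+01  4.08903816e-03
  5.86004155e+01 -3.99432398e+01] [-0.01880367  0.99981941  0.00275216]
```

```bash
python3 -m handwheel '[[[0,0,0],[0,0,0]],[[0,0,0],[0,0,0]],[[0,0,0],[0,0,0]],[[0,0,-0.1],[0,0,0]],[[0,0,-0.2],[0,0,0]],[[0,0,-0.3],[0,0,0]],[[0,0,-0.36],[0,0,0]],[[0,0,-0.36],[0,0,0]]]' 0.85
python3 - <<'E'
from h import *
im,d=get_image("top");np.savez("top2.npz",im=im,d=d);P=cloud("top",d)
knob(im,P,(238,207),.107,.028);knob(im,P,(266,206),.092,.018)
v,u=np.mgrid[:400,:640];g=im.astype(float).mean(2)
G=cv2.resize(g[135:185,245:290],None,fx=8,fy=8,interpolation=cv2.INTER_CUBIC)
for th in(90,120):
    m=(G>th).astype(np.uint8);m[:,31*8:]&=0 if False else m[:,31*8:]
    k,l,s,c=cv2.connectedComponentsWithStats(m)
    for i in range(1,k):
        if s[i,4]>2000: print(th,s[i].tolist())
    m=cv2.morphologyEx(m,cv2.MORPH_OPEN,cv2.getStructuringElement(cv2.MORPH_ELLIPSE,(75,75)))
    ct=max(cv2.findContours(m,0,cv2.CHAIN_APPROX_NONE)[0],key=cv2.contourArea)[:,0]
    q=np.array([ray("top",((x+.5)/8-.5+245,(y+.5)/8-.5+135),.123)[:2] for x,y in ct]);R=cv2.minAreaRect((q*1000).astype(np.float32));print(th,R)
go(.655,.150,.25,25.5)
E
```

```text
time_s: 16.65
position: [0.462, -0.2213, 0.2594]
tool_rot: [[-0.016, 1.0, 0.007], [1.0, 0.016, -0.006], [-0.006, 0.007, -1.0]]
ft_force: [-0.2, -1.3, -0.1]
grip_width: 0.0724
gripper_force: 0.0
centre [0.4926 0.2451] [0.4925 0.2447] pointer deg ccw from +x: centroid -175.0 axis -174.0 250
centre [0.5    0.1552] [0.4999 0.155 ] pointer deg ccw from +x: centroid -5.0 axis -57.0 104
90 [0, 0, 239, 26, 4027]
90 [270, 0, 90, 400, 26008]
90 [85, 65, 183, 264, 24172]
90 ((649.9946899414062, 90.30072021484375), (149.92947387695312, 29.163188934326172), 0.30528581142425537)
120 [0, 0, 231, 22, 2784]
120 [294, 0, 66, 226, 7634]
120 [89, 67, 166, 201, 18681]
120 [203, 252, 62, 75, 3135]
120 ((656.8092651367188, 150.14553833007812), (71.32624816894531, 41.93047332763672), 25.848360061645508)
row [0.7354, 0.3989, 0.0125] [0.0016, 0.0002, 0.3633] | mm [368. 199.   6.] q [-39.  17.  78.  -0.  85. -40.] psi 90.9
```

```bash
python3 -m handwheel '[[[0.738,0.402,0.01],[0,0,0.36]],[[0.738,0.402,0.01],[0,0,0.36]],[[0.738,0.402,0.01],[0,0,0.36]],[[0.738,0.402,0.01],[0,0,0.36]],[[0.738,0.402,0.01],[0,0,0.36]],[[0.738,0.402,0.01],[0,0,0.36]],[[0.738,0.402,0.01],[0,0,0.36]],[[0.738,0.402,0.01],[0,0,0.36]],[[0.738,0.402,0.01],[0,0,0.36]],[[0.738,0.402,0.01],[0,0,0.36]]]' 0.85 
python3 -m handwheel '[[[0,0,0],[0,0,0]],[[0,0,0],[0,0,0]]]' |head -2
python3 -c "
from h import *
im,d=get_image('top');np.savez('top3.npz',im=im,d=d);P=cloud('top',d)
knob(im,P,(381,217),.107,.025)
go(.6565,.1505,.093,26.3)"
```

```text
time_s: 17.7
position: [0.6565, 0.1567, 0.2464]
tool_rot: [[0.896, 0.444, -0.004], [0.444, -0.896, 0.001], [-0.003, -0.003, -1.0]]
ft_force: [0.3, -0.3, -1.1]
grip_width: 0.0724
gripper_force: 0.0
time_s: 17.9
position: [0.6555, 0.1508, 0.2489]
centre [ 0.4606 -0.2203] [ 0.4605 -0.22  ] pointer deg ccw from +x: centroid -164.0 axis -172.0 201
row [0.0021, 0.0009, 0.3129] [-0.0001, 0.0003, -0.0014] | mm [  1.   0. 156.] q [ 3. 34. 50. -0. 96. 67.] psi 26.0
```

```bash
python3 -m handwheel '[[[0.002,0.001,0.07],[0,0,0]],[[0.002,0.001,0.14],[0,0,0]],[[0.002,0.001,0.2],[0,0,0]],[[0.002,0.001,0.24],[0,0,0]],[[0.002,0.001,0.27],[0,0,0]],[[0.002,0.001,0.29],[0,0,0]],[[0.002,0.001,0.309],[0,0,0]],[[0.002,0.001,0.309],[0,0,0]]]'
python3 -m handwheel '[[[0,0,0],[0,0,0]],[[0,0,0],[0,0,0]],[[0,0,0],[0,0,0]],[[0,0,0],[0,0,0]],[[0,0,0],[0,0,0]]]' 0 20
```

```text
time_s: 18.75
position: [0.6565, 0.1511, 0.0945]
tool_rot: [[0.898, 0.44, -0.002], [0.44, -0.898, -0.0], [-0.001, -0.001, -1.0]]
ft_force: [-0.6, -0.6, -0.1]
grip_width: 0.0724
gripper_force: 0.0
time_s: 19.25
position: [0.6574, 0.1518, 0.0963]
tool_rot: [[0.898, 0.44, 0.002], [0.44, -0.898, 0.0], [0.002, 0.001, -1.0]]
ft_force: [0.2, -0.6, 5.7]
grip_width: 0.0459
gripper_force: 21.9
```

```bash
python3 -m handwheel '[[[0,0,-0.02],[0,0,0]],[[0,0,-0.05],[0,0,0]],[[0,0,-0.1],[0,0,0]],[[0,0,-0.15],[0,0,0]],[[0,0,-0.2],[0,0,0]],[[0,0,-0.25],[0,0,0]],[[0,0,-0.29],[0,0,0]],[[0,0,-0.31],[0,0,0]],[[0,0,-0.31],[0,0,0]]]'
python3 - <<'E'
from h import *
im,d=get_image("side")
cv2.imwrite("pics/side1.png",cv2.resize(im[90:260,200:440],None,fx=3,fy=3,interpolation=cv2.INTER_CUBIC)[:,:,::-1])
go(.56,-.10,.25,-2.7);go(.5925,-.2558,.25,-2.7)
E
```

```text
time_s: 20.15
position: [0.6572, 0.1518, 0.2516]
tool_rot: [[0.898, 0.44, 0.002], [0.44, -0.898, 0.0], [0.002, 0.001, -1.0]]
ft_force: [0.0, -0.5, -1.1]
grip_width: 0.0456
gripper_force: 21.2
row [-0.3956, 0.3669, 0.0002] [-0.0, 0.0001, 0.1601] | mm [-198.  183.    0.] q [ 3. 34. 49.  0. 96. 67.] psi 26.1
row [-0.4745, 0.6752, 0.0001] [-0.0, 0.0001, 0.1601] | mm [-237.  338.    0.] q [ 3. 34. 49.  0. 96. 67.] psi 26.1
```

View pics/side1.png

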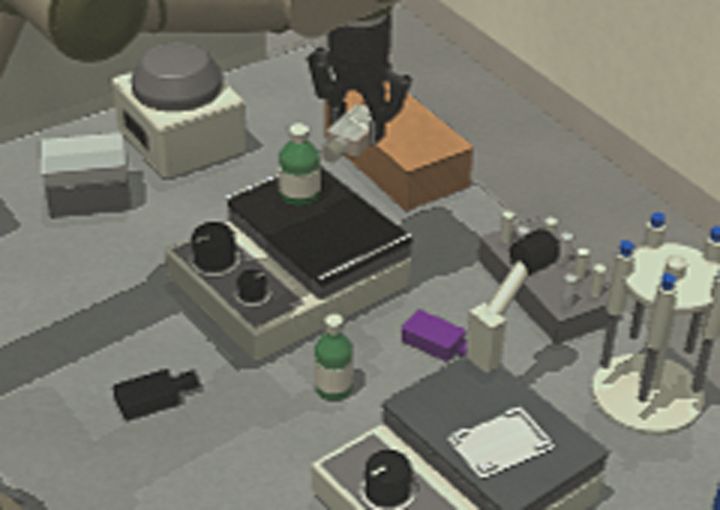

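The side view shows the flask (crop 350,130) held level, with the bottle and other items undisturbed. Now I'll carry it over.

```bash
python3 -m handwheel '[[[-0.08,0.06,0],[0,0,0.02]],[[-0.16,0.13,0],[0,0,0.05]],[[-0.24,0.2,0],[0,0,0.08]],[[-0.32,0.28,0],[0,0,0.1]],[[-0.38,0.36,0],[0,0,0.13]],[[-0.42,0.44,0],[0,0,0.15]],[[-0.45,0.52,0],[0,0,0.16]],[[-0.465,0.59,0],[0,0,0.16]],[[-0.472,0.65,0],[0,0,0.16]],[[-0.4725,0.676,0],[0,0,0.16]]]'
python3 -m handwheel '[[[0,0,0],[0,0,0]],[[0,0,0],[0,0,0]],[[0,0,0],[0,0,0]]]'
python3 - <<'E'
from h import *
go(.5937,-.2559,.12,-2.7)
im,d=get_image("side");np.savez("side2.npz",im=im,d=d)
cv2.imwrite("pics/side2.png",cv2.resize(im[150:300,280:440],None,fx=4,fy=4,interpolation=cv2.INTER_CUBIC)[:,:,::-1])
E
```

```text
time_s: 21.2
position: [0.5933, -0.2584, 0.248]
tool_rot: [[0.999, -0.049, -0.003], [-0.049, -0.999, 0.002], [-0.003, -0.001, -1.0]]
ft_force: [0.2, 0.2, -1.3]
grip_width: 0.0462
gripper_force: 21.2
time_s: 21.5
position: [0.5934, -0.2546, 0.2501]
tool_rot: [[0.999, -0.046, -0.001], [-0.046, -0.999, 0.001], [-0.001, -0.001, -1.0]]
ft_force: [-0.1, 0.1, -0.3]
grip_width: 0.0455
gripper_force: 21.2
row [0.0009, 0.0028, 0.2602] [-0.0002, 0.0002, 0.0004] | mm [  0.   1. 130.] q [-34.  31.  55.   0.  94.  59.] psi -2.6
```

View pics/side2.png

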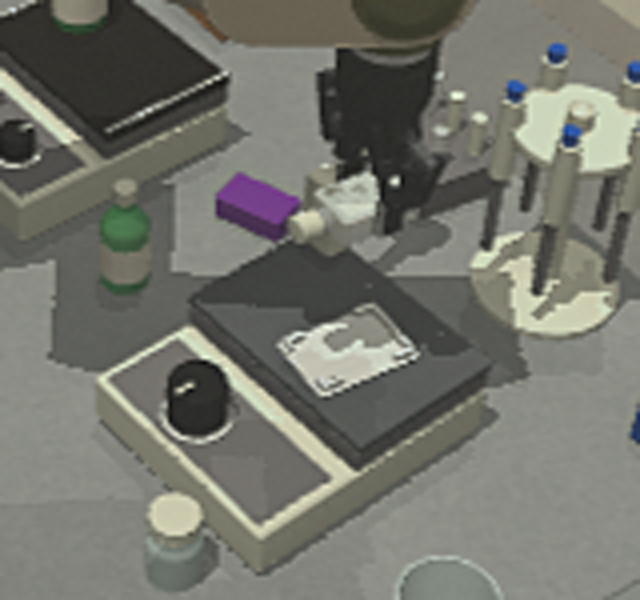

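The flask hangs over the tray with its neck to -x (crop 305,225); the tray is centred near (348,350). I'll cross-check the tray with this view while descending part way.

```bash
python3 -m handwheel '[[[0.001,0.0028,0.05],[0,0,0]],[[0.001,0.0028,0.11],[0,0,0]],[[0.001,0.0028,0.17],[0,0,0]],[[0.001,0.0028,0.22],[0,0,0]],[[0.001,0.0028,0.25],[0,0,0]],[[0.001,0.0028,0.26],[0,0,0]],[[0.001,0.0028,0.26],[0,0,0]],[[0.001,0.0028,0.26],[0,0,0]]]'
python3 - <<'E'
from h import *
print("tray side",ray("side",(280+348.5/4-.4,150+350.5/4-.4),.099))
im,d=get_image("side")
cv2.imwrite("pics/side3.png",cv2.resize(im[190:270,315:415],None,fx=6,fy=6,interpolation=cv2.INTER_CUBIC)[:,:,::-1])
go(.5937,-.2559,.1003,-2.7)
E
```

```text
time_s: 22.35
position: [0.5945, -0.2571, 0.1215]
tool_rot: [[0.999, -0.046, 0.002], [-0.046, -0.999, -0.001], [0.002, 0.001, -1.0]]
ft_force: [-0.3, -0.2, -1.3]
grip_width: 0.0457
gripper_force: 21.2
tray side [ 0.58885135 -0.25722879  0.099     ]
row [-0.0018, -0.0026, 0.0427] [0.0004, -0.0006, 0.0002] | mm [-1. -1. 21.] q [-34.  37.  67.  -0.  76.  59.] psi -2.7
```

View pics/side3.png

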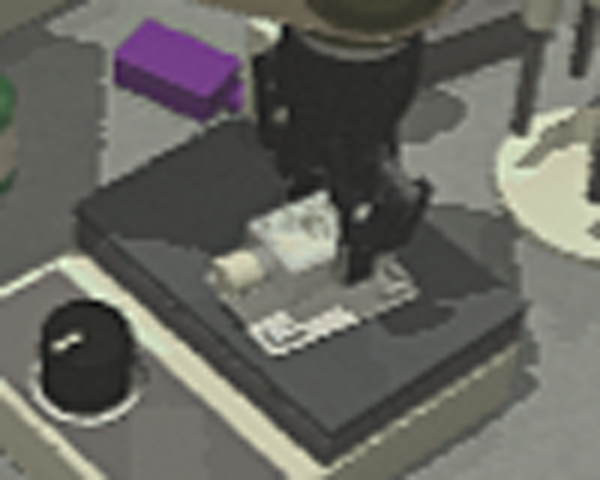

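```bash
python3 -m handwheel '[[[-0.003,-0.002,0.0],[0,0,0]],[[-0.003,-0.002,0.01],[0,0,0]],[[-0.003,-0.002,0.02],[0,0,0]],[[-0.003,-0.002,0.028],[0,0,0]],[[-0.003,-0.002,0.034],[0,0,0]],[[-0.003,-0.002,0.038],[0,0,0]],[[-0.003,-0.002,0.038],[0,0,0]],[[-0.003,-0.002,0.038],[0,0,0]]]'
python3 -c "
from h import *
go(.593,-.256,.0993,-2.7)"
```

```text
time_s: 23.2
position: [0.5927, -0.2561, 0.1014]
tool_rot: [[0.999, -0.047, 0.0], [-0.047, -0.999, -0.0], [0.0, 0.0, -1.0]]
ft_force: [0.1, 0.0, -1.3]
grip_width: 0.0457
gripper_force: 21.2
row [0.0006, -0.0003, 0.0042] [0.0, -0.0, 0.0001] | mm [ 0. -0.  2.] q [-34.  38.  69.   0.  74.  59.] psi -2.7
```

```bash
python3 -m handwheel '[[[0,0,0.002],[0,0,0]],[[0,0,0.003],[0,0,0]],[[0,0,0.003],[0,0,0]],[[0,0,0.003],[0,0,0]]]' |grep -E 'pos|ft'
python3 -m handwheel '[[[0,0,0.001],[0,0,0]],[[0,0,0.002],[0,0,0]],[[0,0,0.002],[0,0,0]],[[0,0,0.002],[0,0,0]]]' |grep -E 'pos|ft'
```

```text
position: [0.5926, -0.2561, 0.0999]
ft_force: [0.8, 0.4, -2.1]
position: [0.5927, -0.2561, 0.0993]
ft_force: [-2.0, 1.5, 4.3]
```

Contact shows about 5 N upward at the predicted height, so the flask is seated. I'll release and retreat straight up.

```bash
python3 -m handwheel '[[[0,0,0],[0,0,0]],[[0,0,0],[0,0,0]],[[0,0,0],[0,0,0]],[[0,0,0],[0,0,0]],[[0,0,-0.03],[0,0,0]],[[0,0,-0.08],[0,0,0]],[[0,0,-0.16],[0,0,0]],[[0,0,-0.25],[0,0,0]],[[0,0,-0.3],[0,0,0]],[[0,0,-0.3],[0,0,0]]]' 0.85
python3 -m handwheel '[[[-0.1,-0.2,0],[0,0,0]],[[-0.2,-0.4,0],[0,0,0]],[[-0.3,-0.5,0],[0,0,0]],[[-0.35,-0.55,0],[0,0,0]],[[-0.35,-0.55,0],[0,0,0]],[[-0.35,-0.55,0],[0,0,0]],[[-0.35,-0.55,0],[0,0,0]],[[-0.35,-0.55,0],[0,0,0]]]'
python3 - <<'E'
from h import *
im,d=get_image("top");s,ds=get_image("side");P=cloud("top",d)
knob(im,P,(381,217),.107,.025);knob(im,P,(238,207),.107,.028)
m=np.zeros((400,640),bool);m[155:205,370:412]=1;m&=(P[...,2]>.116)&(P[...,2]<.14)
ct=max(cv2.findContours(m.astype(np.uint8),0,1)[0],key=cv2.contourArea)[:,0]
q=np.array([ray("top",x,.126)[:2] for x in ct]);print(cv2.minAreaRect((q*1000).astype(np.float32)),np.percentile(P[m][:,2],[5,50,95]))
a=cv2.resize(im[140:240,340:430],None,fx=4.4,fy=4.4,interpolation=cv2.INTER_CUBIC);b=cv2.resize(s[190:290,315:395],None,fx=4.4,fy=4.4,interpolation=cv2.INTER_CUBIC)
cv2.imwrite("pics/end.png",np.hstack([a,b])[:,:,::-1])
E
```

```text
time_s: 25.0
position: [0.5936, -0.2567, 0.2532]
tool_rot: [[0.999, -0.047, 0.007], [-0.047, -0.999, -0.004], [0.007, 0.004, -1.0]]
ft_force: [0.7, 0.0, 0.3]
grip_width: 0.0724
gripper_force: 0.0
time_s: 25.8
position: [0.4285, 0.0292, 0.2484]
tool_rot: [[0.999, -0.044, -0.001], [-0.044, -0.999, 0.001], [-0.001, -0.001, -1.0]]
ft_force: [0.0, -0.4, -0.1]
grip_width: 0.0728
gripper_force: 0.0
centre [ 0.4607 -0.2202] [ 0.4606 -0.2198] pointer deg ccw from +x: centroid -164.0 axis 179.0 200
centre [0.4926 0.2446] [0.4924 0.2442] pointer deg ccw from +x: centroid -176.0 axis -171.0 254
((577.0693969726562, -251.88597106933594), (47.750144958496094, 105.4300537109375), 89.07720947265625) [0.12025361 0.12528898 0.12951892]
```

View pics/end.png

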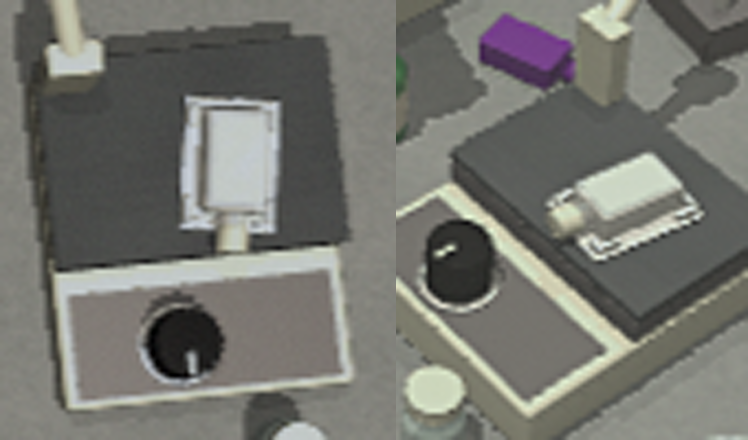

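The picture shows the flask flat inside the tray guides with its neck through the gap (left crop 235,160). Both pointers are at the stops and the gripper is clear, so I'll hand it in.

```bash
python3 -c "
from rig import *
print(close_job())"
```

```text
the job is handed in; nothing more can be done
None
```

I turned the speed and lamp knobs to their anticlockwise stops, then seated the flask in the imager tray and released it. The job was handed in at about 26 s; no verdict came back, but the last pictures showed the flask flat in the tray and both pointers at their stops.

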